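# Load the annealing hearth and close it with the fire brick

### The arm

A 6-joint arm with a two-finger parallel gripper is mounted at the origin on the work surface. World frame = base frame: x ahead of the robot, y to its left, z up, the work surface at z = 0. Lengths are in m, angles in degrees, forces in N, time in s.
With the tool pointing down it reaches from about 0.25 to 0.725 m from the base axis. Payload 9.7 kg.
Tool frame: the origin (TCP) lies on the centre line of the jaws, within the pads' length; the fingertips stand bot.nose_length ahead of it and the grasp point (between the pads) lies 11 mm behind it (bot.nose_length is the distance from the TCP to the fingertips, in m); z points along the fingers, y is the line along which they close (so a half turn about z gives the same grasp; the last joint's range is limited). The gripper opens to 85 mm and grips with 20 to 120 N. Pads are 22 mm wide; open, the fingers measure 114 mm over their backs; the gripper's body (76 mm by 85 mm) begins 54 mm behind the grasp point. The pads swing forward as they close: fully open they stand 13 mm farther back than shut.
Start: joints at [75.745, 4.979, 10.078, 95.1, 0, 90], TCP at [0.135, 0.533, 0.239] pointing down, gripper open.
Joint ranges: [-179.16, 179.16], [-48.56, 103.87], [-65.8, 70.77], [-126.05, 130.52], [-82.76, 87.17], [-180, 180]. Speed limits (degrees/s): [127.2, 127.2, 147.25, 180, 180, 180].

### API

Orientations are given as [roll, pitch, yaw] about the fixed x, y, z axes, in that order (R = Rz(yaw) Ry(pitch) Rx(roll)).
In Python, from workcell import bot gives the robot as it stands. The module is installed in compiled form; this text tells all that it offers.
- The arm moves only by the shell command python3 -m inch 'ROWS' [OPENING] [FORCE]. ROWS is JSON, a list of rows, each a list of 4 numbers: the shift along the world's x, y, z in cm, then the turn about the world's z in degrees. A call has exactly 8 rows; each row is the pose to reach, as a shift and turn from the pose commanded when the call began; what a row does not reach only later rows make up. A row lasts 1/8 s, in which the tool goes at most 62.5 mm and 10.7 degrees, less where a joint would pass 70% of its speed; a pose out of reach is approached as far as the arm can. A call with a gripper value outside its range is refused whole. OPENING is the finger opening in cm, from 0 to 8.54, set as the call begins (- or left out, the last holds). The fingers move at their own pace and stop on an object; FORCE is the grip in N (left out, the last holds). Time passes only in rows, so rows that repeat a pose let the fingers close, or fill a call up. It gives the time, the measured TCP pose, the force, the opening and the grip force at its end, in the units of the state.
- bot.get_obs(): the state, without advancing time (a new reading comes with each control period).
- bot.camera(name): name is "scene" or "top"; returns a dict with "img" (384x512x3 uint8, red, green, blue), "fovy" (degrees; the focal length in pixels is half the picture's height over the tangent of half this angle, whatever the lens; pixels are square), "cx", "cy" (the principal point, pixels), "R" (3x3) and "t" (3): a world point X has camera coordinates R X + t. Camera axes: x right, y down, z forward; pixel columns grow to the right and rows downward; lengths in m; the calibration is good to about 2 mm. A picture is of the moment at which its call begins. There is no depth.
- bot.job_done(): hands the job in; it is judged then, once.
Trained networks look in a picture, given as the dict that the camera call returned (one of the last four; its "shot" number tells which), for a name from the list of things; names that differ only in an ending like _2 or _b are one class to them, and where a whole thing is asked for, a point or a joint stands for the part that bears it (a point fixed in the world has none). Each returns a list of dicts, best first, with "score" (0 to 1); they miss things now and then, are a little off and sometimes report something else, mostly with a low value. They report only what shows in the picture. A call takes as long as a camera call. They do not tell look-alikes from the thing itself.
- bot.find_in(thing, picture): "point" ([column, row] in pixels, amid what is visible of it).
- bot.landmark_of(thing, picture): "point" ([column, row] in pixels: a listed point, or the origin of a listed thing).
The state is a dict: "time": time; "q": joint angles; "qd": joint speeds; "joint_efforts": joint torques, N m; "ee_pos": TCP position; "tcp_rot": TCP orientation; "wrist_force": force on the tool from outside, world axes, zero at the start; "torque": the same for the moment, N m; "opening": finger opening in m; "grasp_force": force on a finger pad.
Only numpy, scipy, OpenCV 4.12 (cv2) and the standard library are available. Lean on these libraries where they do the work, as an engineer would, in place of code of your own. Each camera call takes 0.05 s, during which the arm holds its last target. There are 200 camera calls.

### The job

Load the annealing hearth: slide the copper blank along the deck, without picking it up, until it drops into the round well, then the brass blank the same way, so that they lie flat and fully down on the steel blank already there, and bed the finished column by pressing on the brass blank with the fingertips for a moment, firmly but gently (about 10 to 20 newtons). Then tip the standing fire brick over the low step, without lifting it, so that it lies flat on the deck and covers the well's mouth completely. Leave everything else where it is.

Things in the scene. Friction and masses are not known exactly. Their poses are not given: they have to be found in the camera images.
- hearth: heavy grey refractory hearth fixed to the bench. Origin under the centre of its well, at bench level; x points from the brick's ledge to the well, away from the robot (turned by up to 0.3 rad), y to the left, z up. Its flat deck, 55 mm above the bench, spans x -88 to +125 mm and y -175 to +175 mm. At x = -88 mm a step drops 8 mm to the brick's ledge (47 mm above the bench), which spans x -165 to -88 mm over the same width
- mouth (a point): centre of the mouth of the hearth's well, at deck height. The well is an upright round bore of 81 mm diameter and 39 mm depth (floor 16 mm above the bench): 3 mm wider than the blanks, and deep enough for three with 3 mm to spare. A blank slid nearly over it dips its leading edge first and may hang askew on the rim until it is nudged or pressed down
- steel_ring: flat ring-shaped blank, a plain grey steel ring of 78 mm outside and 26 mm inside diameter, 12 mm thick, 0.3 to 0.5 kg; origin at the centre of its underside, z along its axis; lies loose on the floor of the well from the start and stays there
- copper_ring: flat ring-shaped blank, a plain reddish copper ring of 78 mm outside and 26 mm inside diameter, 12 mm thick, 0.3 to 0.5 kg; origin at the centre of its underside, z along its axis; starts flat on the deck to the left or right of the well; goes in first. Its underside is 28 mm above the bench when home.
- brass_ring: flat ring-shaped blank, a plain yellow brass ring of 78 mm outside and 26 mm inside diameter, 12 mm thick, 0.3 to 0.5 kg; origin at the centre of its underside, z along its axis; starts flat on the deck on the other side of the well; goes in second. Its underside is 40 mm above the bench when home (its top then 3 mm below the deck)
- firebrick: off-white fire brick, 60 (x) x 114 (y) x 170 mm (z), 0.5 to 0.8 kg, standing on end on the ledge, its front face (+x) 1 to 3 mm short of the step. Origin at the centre of its underside as it stands; it falls towards the hearth's +x, over the well. Lying down its front face rests on the deck, and it must reach past the well's rim all round
- brick_top (a point): centre of the fire brick's top end as it stands, 170 mm above its underside
- brick_heel (a point): middle of the brick's front lower edge, the edge that butts against the step (30 mm along the brick's +x from its origin)
- flux_jar: small amber glass jar with a black cap, 36 mm in diameter, 45 mm high, standing on the hearth's far left corner of the deck; origin at the centre of its underside; leave alone
- white_pot: white ceramic pot 94 mm wide, 85 mm high, with tool handles sticking up to 210 mm, on the bench at the left; origin under its centre; leave alone
- blue_pot: blue ceramic pot of the same shape with tools, at the left; origin under its centre; leave alone
- hammer: hammer with a wooden handle, about 280 mm long, lying on the bench at the right, its handle towards the robot; leave alone
- mandrel: steel ring mandrel, a slim cone 200 mm high on a 60 mm foot, standing at the right; origin under its foot; leave alone
There are look-alikes about, which are no part of the job. Several things have the shape of the brass_ring; the one meant has the colours described above.

How it is judged (in metres and radians):
On the way, in this order (a step that is already met when the one before it is completed fails the run):
1. the copper blank lies flat in the well on the steel blank, while the brass blank is not in the well and the brick still stands (z of steel_ring in the frame of hearth between 0.013 and 0.019 m and horizontal distance between each of steel_ring, copper_ring and mouth below 0.004 m and angle between each of steel_ring, copper_ring's own z axis and vertical below 0.06 rad and z of copper_ring in the frame of hearth between 0.025 and 0.031 m and angle between firebrick's own z axis and vertical below 0.1 rad and horizontal distance between brass_ring and mouth above 0.05 m), for 0.2 s.
2. the brass blank lies flat in the well on the copper blank and the fingers press on it with 5 to 30 N, while the brick still stands (z of steel_ring in the frame of hearth between 0.013 and 0.019 m and horizontal distance between each of steel_ring, copper_ring, brass_ring and mouth below 0.004 m and angle between each of steel_ring, copper_ring, brass_ring's own z axis and vertical below 0.06 rad and z of copper_ring in the frame of hearth between 0.025 and 0.031 m and z of brass_ring in the frame of hearth between 0.037 and 0.043 m and angle between firebrick's own z axis and vertical below 0.1 rad and contact force between the fingers and brass_ring between 5 and 30 N), for 0.2 s.
At the end, for the whole second after the job is handed in: Steel, copper and brass blanks lie in the well in that order from below (3 mm of height, 4 mm of the axis, 0.06 rad of level); the brick lies on its front face on the deck (0.05 rad, 4 mm), beyond the well's rim on all sides; all at rest (z of steel_ring in the frame of hearth between 0.013 and 0.019 m and horizontal distance between each of steel_ring, copper_ring, brass_ring and mouth below 0.004 m and angle between each of steel_ring, copper_ring, brass_ring's own z axis and vertical below 0.06 rad and z of copper_ring in the frame of hearth between 0.025 and 0.031 m and z of brass_ring in the frame of hearth between 0.037 and 0.043 m and angle between firebrick's own z axis and vertical between 1.52 and 1.62 rad and angle between firebrick's own x axis and vertical above 3.05 rad and z of mouth in the frame of firebrick between 0.042 and 0.128 m and y of mouth in the frame of firebrick between -0.0155 and 0.0155 m and x of mouth in the frame of firebrick between 0.026 and 0.034 m and linear speed of each of steel_ring, copper_ring, brass_ring, firebrick below 0.02 m/s); the robot touches nothing.
It fails at once if a blank is picked up: its centre more than 25 mm above the deck (height (world z) of any of copper_ring, brass_ring, steel_ring above 0.08 m).
It fails at once if the brick is lifted: its front lower edge more than 30 mm above the deck (height (world z) of brick_heel above 0.085 m).
It fails at once if another thing is disturbed: moved more than 20 mm (distance of any of flux_jar, white_pot, blue_pot, hammer, mandrel from where it was at the start of the episode above 0.02 m).
It also fails if it takes over 69 s, if anything falls off the work surface, if the arm or the gripper's body presses on something with over 40 N, if the wrist force passes 120 N, or if a joint passes its speed limit or range.

## Working session

There is one attempt and no reset: what is moved stays moved. The work goes in short steps, Python scripts to look and compute and a shell command to move; the robot and the scene stay as the last step left them, time stands still between calls to the robot, and variables do not carry over. Pictures are saved under pics/ and viewed, at most 10 in all, crops included, and the job is handed in when it is done.

```bash
mkdir -p pics
cat > h.py <<'E'
import numpy as np,cv2
from workcell import bot
def px(p,X):
    c=p["R"]@np.array(X,float)+p["t"];f=p["img"].shape[0]/2/np.tan(np.radians(p["fovy"])/2)
    return np.array([f*c[0]/c[2]+p["cx"],f*c[1]/c[2]+p["cy"]])
def ray(p,uv,z):
    R=np.array(p["R"]);t=np.array(p["t"]);f=p["img"].shape[0]/2/np.tan(np.radians(p["fovy"])/2)
    d=R.T@np.array([(uv[0]-p["cx"])/f,(uv[1]-p["cy"])/f,1]);o=-R.T@t
    return o+d*(z-o[2])/d[2]
def save(n,im): cv2.imwrite("pics/"+n,cv2.cvtColor(im,cv2.COLOR_RGB2BGR))
E
python3 - <<'E'
from h import *
np.set_printoptions(precision=4,suppress=True)
P={n:bot.camera(n) for n in("top","scene")}
save("a.png",np.vstack([P["top"]["img"],P["scene"]["img"]])[:, :])
import cv2
im=cv2.imread("pics/a.png");cv2.imwrite("pics/a.png",cv2.resize(np.hstack([im[:384],im[384:]]),(800,300)))
Z=dict(mouth=.055,copper_ring=.055,brass_ring=.055,firebrick=.047,brick_top=.217,brick_heel=.047,flux_jar=.055,white_pot=0,blue_pot=0,mandrel=0,hammer=0,hearth=0,steel_ring=.016)
for n,p in P.items():
  print(n,p["fovy"],p["cx"],p["cy"],(-np.array(p["R"]).T@p["t"]))
  for k,z in Z.items():
    print(k,[(np.round(d["point"]),round(d["score"],2),ray(p,d["point"],z)[:2]) for d in bot.landmark_of(k,p)[:4]])
o=bot.get_obs();print(bot.nose_length,o["ee_pos"],o["tcp_rot"],o["opening"],o["time"])
E
```

```text
top 48.330265970254366 254.00281749578292 197.65212762453558 [ 0.4232 -0.0089  1.3863]
mouth [(array([228., 178.]), 0.9, array([0.6507, 0.0485]))]
copper_ring [(array([257., 172.]), 0.95, array([ 0.6715, -0.0421]))]
brass_ring [(array([167., 276.]), 0.81, array([0.3495, 0.2369])), (array([142., 245.]), 0.76, array([0.4441, 0.3148])), (array([194., 186.]), 0.72, array([0.6276, 0.156 ])), (array([200., 269.]), 0.66, array([0.3683, 0.1358]))]
firebrick [(array([231., 216.]), 0.74, array([0.5307, 0.0409]))]
brick_top [(array([234., 213.]), 0.63, array([0.5269, 0.0253]))]
brick_heel []
flux_jar [(array([176., 161.]), 0.71, array([0.7054, 0.2146])), (array([229., 183.]), 0.61, array([0.6363, 0.0459]))]
white_pot [(array([116., 186.]), 0.74, array([0.6347, 0.4171])), (array([229., 177.]), 0.65, array([0.6641, 0.0495]))]
blue_pot [(array([100., 242.]), 0.86, array([0.4538, 0.4627]))]
mandrel [(array([403., 226.]), 0.57, array([ 0.5015, -0.5181])), (array([177., 160.]), 0.21, array([0.7204, 0.2199]))]
hammer [(array([364., 224.]), 0.77, array([ 0.5068, -0.3894]))]
hearth [(array([227., 181.])
[... 850 characters left out ...]
)), (array([267., 223.]), 0.6, array([0.5606, 0.0315]))]
flux_jar [(array([340., 229.]), 0.52, array([0.7051, 0.2196]))]
white_pot [(array([366., 208.]), 0.66, array([0.6242, 0.399 ])), (array([ 98., 280.]), 0.23, array([ 0.4832, -0.5167]))]
blue_pot [(array([350., 172.]), 0.66, array([0.4397, 0.4744]))]
mandrel [(array([ 99., 280.]), 0.95, array([ 0.4856, -0.5124])), (array([368., 206.]), 0.31, array([0.6251, 0.4112]))]
hammer [(array([139., 266.]), 0.6, array([ 0.4894, -0.3881]))]
hearth [(array([290., 248.]), 0.78, array([0.6567, 0.0635]))]
steel_ring [(array([287., 239.]), 0.56, array([0.6287, 0.0683]))]
0.008 [0.1354 0.5331 0.2393] [-179.9984    0.0006  165.7454] 0.08571907611741775 1.4
```

View pics/a.png

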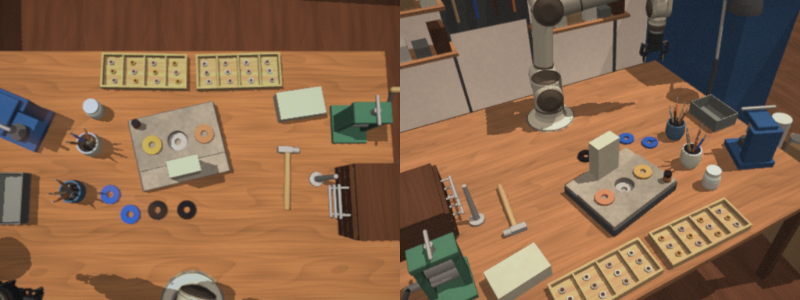

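Run:
```python
from h import *
np.set_printoptions(precision=4,suppress=True)
P={n:bot.camera(n) for n in("top","scene")}
a=cv2.resize(P["top"]["img"][125:250,155:305],None,fx=4,fy=4,interpolation=cv2.INTER_CUBIC)[:500,:600]
save("b.png",a)
b=cv2.resize(P["scene"]["img"][150:300,200:360],None,fx=4,fy=4,interpolation=cv2.INTER_CUBIC)
save("c.png",b[:600])
import pickle;pickle.dump(P,open("P.pkl","wb"))
p=P["top"]
hsv=cv2.cvtColor(p["img"],cv2.COLOR_RGB2HSV)
for y,x in[(172,266),(186,188),(186,200),(178,228),(190,228),(160,210)]:print(x,y,hsv[y,x],p["img"][y,x])
```

```text
266 172 [ 14 133 193] [193 139  92]
188 186 [ 24 142 197] [197 176  87]
200 186 [ 24 140 198] [198 176  89]
228 178 [ 18  43 135] [135 126 112]
228 190 [ 18  22 199] [199 192 182]
210 160 [ 18  52 162] [162 149 129]
```

View pics/b.png

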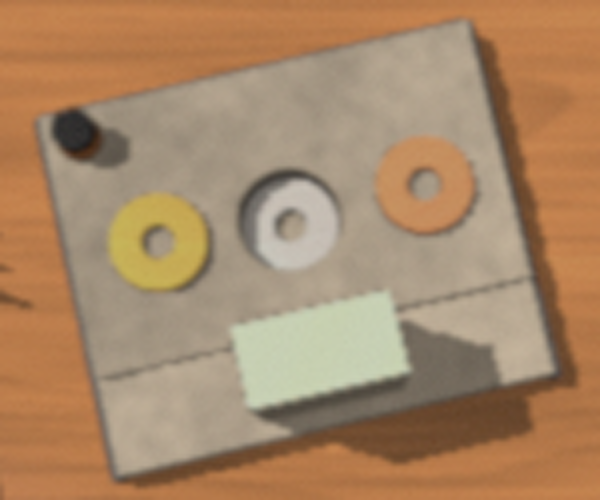

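View pics/c.png

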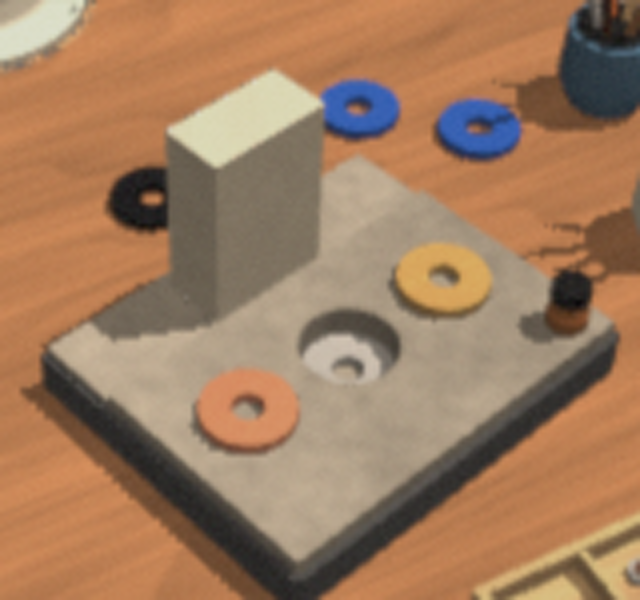

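Crop b: the yellow ring at full-frame (195,185) is the brass blank. The look-alikes are blue at (142,245) and (167,276), and black at (200,269) and (238,269). The copper blank is at (261,171), the well with the steel ring at (228,180), the jar at (174,158) and the brick's top end at (235,212). Crop c agrees with this.

Run:
```python
from h import *
import pickle
from scipy.optimize import least_squares
np.set_printoptions(precision=4,suppress=True)
P=pickle.load(open("P.pkl","rb"));p=P["top"];s=P["scene"]
U=lambda a:np.array(a)/4+[155-.375,125-.375]
V=lambda a:np.array(a)/4+[200-.375,150-.375]
obs=[(p,U([36,118]),.125,.175,.055),(p,U([470,20]),.125,-.175,.055),(p,U([105,378]),-.088,.175,.055),(p,U([530,278]),-.088,-.175,.055),(p,U([117,478]),-.165,.175,.047),(p,U([557,375]),-.165,-.175,.047),
(s,V([614,332]),.125,.175,.055),(s,V([292,570]),.125,-.175,.055),(s,V([45,352]),-.165,-.175,.047),(s,V([358,155]),-.165,.175,.047)]
def W(h,x,y,z):
    c,n=np.cos(h[2]),np.sin(h[2]);return [h[0]+c*x-n*y,h[1]+n*x+c*y,z]
f=lambda h:np.concatenate([px(c,W(h,x,y,z))-uv for c,uv,x,y,z in obs])
r=least_squares(f,[.645,.05,.2],loss="soft_l1");h=r.x;print("hearth",h,np.degrees(h[2]),f(h).reshape(-1,2))
for n,c in P.items():
  hsv=cv2.cvtColor(c["img"],cv2.COLOR_RGB2HSV).astype(int)
  for k,g in (("brass",px(c,[.627,.155,.067])),("copper",px(c,[.673,-.045,.067]))):
    yy,xx=np.mgrid[:384,:512]
    hh=hsv[...,0];m=(np.hypot(xx-g[0],yy-g[1])<16)&(hsv[...,1]>100)
    if n=="scene" or 1:
        cn,_=cv2.findContours(m.astype(np.uint8),cv2.RETR_EXTERNAL,cv2.CHAIN_APPROX_NONE)
        q=max(cn,key=cv2.contourArea);e=cv2.fitEllipse(q);w=ray(c,e[0],.066)
        d=w[:2]-h[:2];cc,ss=np.cos(h[2]),np.sin(h[2])
        print(n,k,e,w[:2],"hearth",cc*d[0]+ss*d[1],-ss*d[0]+cc*d[1])
for c,qs in((p,[U(a) for a in([232,326],[390,290],[408,372],[250,408])]),(s,[V(a) for a in([168,132],[272,70],[323,103],[218,168])])):
  w=np.array([ray(c,a,.217)[:2] for a in qs]);e=w.mean(0);d=e-h[:2];print("bricktop",e,"hearth",cc*d[0]+ss*d[1],-ss*d[0]+cc*d[1],w)
for c,u in((p,U([291,220])),(s,V([350,349]))):print("mouth",ray(c,u,.055))
```

```text
hearth [0.6478 0.0522 0.2239] 12.827781519462002 [[ 0.9751 -0.5586]
 [-0.0933 -0.1299]
 [-2.2935 -0.1262]
 [ 0.7142 -0.3888]
 [ 0.2684 -0.82  ]
 [-0.4521 -0.6297]
 [-0.3564 -1.9541]
 [ 0.1337 -1.3011]
 [-0.4344 -1.1409]
 [-0.5391 -0.1544]]
top brass ((194.20297241210938, 185.13523864746094), (23.961700439453125, 24.48624038696289), 112.40428924560547) [0.6277 0.1547] hearth 0.003118862361595493 0.10434858704107662
top copper ((260.7934875488281, 170.7437744140625), (23.343217849731445, 23.85209846496582), 91.22077941894531) [ 0.6724 -0.0531] hearth 0.0006551267575242679 -0.10822996531321091
scene brass ((310.32598876953125, 219.54351806640625), (17.629322052001953, 23.663570404052734), 95.19932556152344) [0.632  0.1538] hearth 0.007197885767849167 0.10248218331005413
scene copper ((261.49993896484375, 252.1535186767578), (20.34433364868164, 25.246763229370117), 88.7259750366211) [ 0.6764 -0.0528] hearth 0.004593436700004283 -0.10881736032173248
bricktop [0.5298 0.0245] hearth -0.12118152565111585 -0.0008165113342015126 [[ 0.5458  0.0849]
 [ 0.5702 -0.0236]
 [ 0.5136 -0.0356]
 [ 0.4896  0.0724]]
bricktop [0.5326 0.0263] hearth -0.11804686231262723 0.00023128189557473228 [[ 0.5187 -0.0339]
 [ 0.4917  0.0728]
 [ 0.5466  0.0867]
 [ 0.5735 -0.0206]]
mouth [0.6465 0.052  0.055 ]
mouth [0.6521 0.0536 0.055 ]
```

```bash
python3 -m inch '[[3,-3.5,4,-10],[7,-8,5,-20],[11,-12,5,-30],[15,-16.5,5,-40],[19,-21,5,-50],[23,-25,5,-60],[27,-29.5,5,-70],[31,-34,5,-80]]' 8.54 25
python3 -m inch '[[4,-4.5,0,-10],[8,-9,0,-20],[12,-13,0,-30],[16,-17.5,0,-40],[20,-21.5,-2,-50],[22.9,-24.6,-6,-60],[22.9,-24.6,-10,-70],[22.9,-24.6,-14,-73]]'
python3 - <<'E'
from h import *
print(bot.get_obs())
E
```

```text
time: 2.5
ee_pos: [0.4465, 0.1914, 0.2895]
tcp_rot: [180.0, -0.0, 85.4]
wrist_force: [1.1, 1.3, 0.9]
opening: 0.0854
grasp_force: 0.0
time: 3.5
ee_pos: [0.6746, -0.0536, 0.1473]
tcp_rot: [-180.0, 0.0, 12.5]
wrist_force: [0.6, 0.3, 0.3]
opening: 0.0854
grasp_force: 0.0
{'time': 3.5, 'q': array([-4.54796795e+00,  2.19927453e+01,  2.01085825e+01,  8.81624147e+01,
        2.18581540e-03,  1.62966851e+02]), 'qd': array([ 5.80987590e-01, -4.55597364e+00, -4.07448164e+01, -3.67633416e+01,
        8.20388028e-03,  2.12566478e+01]), 'joint_efforts': array([-8.47958867e-01, -6.98531842e+01,  5.03537679e+01,  1.88842937e+00,
       -2.86482833e-02,  1.02157923e-01]), 'ee_pos': array([ 0.67455701, -0.05364646,  0.1472529 ]), 'tcp_rot': array([-1.79984266e+02,  4.38941510e-02,  1.24851860e+01]), 'wrist_force': array([0.57880414, 0.34608211, 0.31069261]), 'torque': array([ 0.03430404, -0.04899585, -0.02274547]), 'grasp_force': 0.0, 'opening': 0.08544046993928472}
```

```bash
python3 -m inch '[[0,0.05,-3,0.3],[0,0.05,-6,0.3],[0,0.05,-7,0.3],[0,0.05,-7.6,0.3],[0,0.05,-7.8,0.3],[0,0.05,-8,0.3],[0,0.05,-8.2,0.3],[0,0.05,-8.2,0.3]]'
python3 - <<'E'
from h import *
p=bot.camera("scene");save("d.png",cv2.resize(p["img"][150:300,180:340],None,fx=4,fy=4,interpolation=cv2.INTER_CUBIC)[:600])
E
```

```text
time: 4.5
ee_pos: [0.6745, -0.0524, 0.0674]
tcp_rot: [180.0, -0.0, 13.0]
wrist_force: [0.2, -0.3, 0.6]
opening: 0.0854
grasp_force: 0.0
```

View pics/d.png

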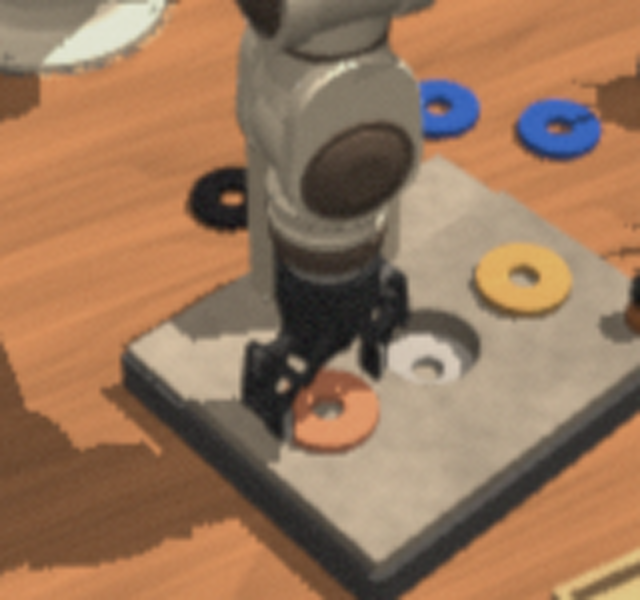

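The fingers straddle the copper ring, one at (265,400) and one at (370,345) in the crop. Lowering gently.

```bash
python3 -m inch '[[0,0,-0.2,0],[0,0,-0.4,0],[0,0,-0.6,0],[0,0,-0.8,0],[0,0,-0.9,0],[0,0,-1,0],[0,0,-1,0],[0,0,-1,0]]'
```

```text
time: 5.55
ee_pos: [0.6745, -0.0524, 0.0573]
tcp_rot: [-180.0, -0.0, 13.0]
wrist_force: [0.4, -0.8, 0.1]
opening: 0.0853
grasp_force: 0.0
```

```bash
python3 -m inch '[[0,0,-0.1,0],[0,0,-0.2,0],[0,0,-0.3,0],[0,0,-0.4,0],[0,0,-0.5,0],[0,0,-0.5,0],[0,0,-0.5,0],[0,0,-0.5,0]]'
```

```text
time: 6.55
ee_pos: [0.6745, -0.0524, 0.0523]
tcp_rot: [180.0, -0.0, 13.0]
wrist_force: [-0.1, 0.5, -0.4]
opening: 0.085
grasp_force: 0.0
```

```bash
python3 -m inch '[[0,0,0,0],[0,0,0,0],[0,0,0,0],[0,0,0,0],[0,0,0,0],[0,0,0,0],[0,0,0,0],[0,0,0,0]]' 7.4 20
python3 - <<'E'
from h import *
np.set_printoptions(precision=4,suppress=True)
print(bot.get_obs()["ee_pos"])
p=bot.camera("top");s=bot.camera("scene")
a=cv2.resize(p["img"][135:225,180:290],None,fx=4,fy=4,interpolation=cv2.INTER_CUBIC);b=cv2.resize(s["img"][210:300,240:330],None,fx=4,fy=4,interpolation=cv2.INTER_CUBIC)
save("e.png",np.hstack([a,b]))
for c in(p,s):
  for k in("copper_ring","mouth"):
    for d in bot.landmark_of(k,c)[:1]: print(k,d["score"],ray(c,d["point"],.055)[:2])
E
```

```text
time: 7.55
ee_pos: [0.6746, -0.0523, 0.053]
tcp_rot: [-180.0, -0.1, 13.1]
wrist_force: [-1.5, 2.2, 4.9]
opening: 0.0776
grasp_force: 25.8
[ 0.6746 -0.0523  0.053 ]
copper_ring 0.52 [0.709 0.213]
mouth 0.74 [0.6462 0.0463]
copper_ring 0.49 [ 0.6797 -0.054 ]
mouth 0.93 [0.6552 0.0679]
```

View pics/e.png

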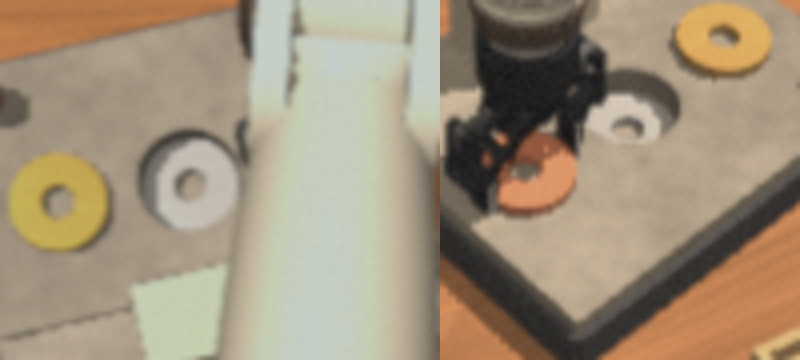

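```bash
python3 -m inch '[[0,0,0.1,0],[-0.4,1.7,0.1,0],[-0.9,3.8,0.1,0],[-1.4,5.9,0.1,0],[-1.9,8,0.1,0],[-2.3,9.7,0.1,0],[-2.5,10.5,0.1,0],[-2.5,10.5,0.1,0]]'
python3 -m inch '[[0,0,0,0],[0,0,0,0],[0,0,0,0],[0,0,0,0],[0,0,0,0],[0,0,0,0],[0,0,0,0],[0,0,0,0]]' 8.1
python3 - <<'E'
from h import *
s=bot.camera("scene")
save("f.png",cv2.resize(s["img"][200:280,240:340],None,fx=5,fy=5,interpolation=cv2.INTER_CUBIC))
E
```

```text
time: 8.85
ee_pos: [0.6491, 0.0534, 0.0531]
tcp_rot: [-180.0, 0.0, 13.1]
wrist_force: [0.5, 1.1, -3.1]
opening: 0.0776
grasp_force: 25.0
time: 9.85
ee_pos: [0.6494, 0.0526, 0.0533]
tcp_rot: [-180.0, -0.0, 13.0]
wrist_force: [-0.2, -0.3, 0.1]
opening: 0.0811
grasp_force: 0.0
```

View pics/f.png

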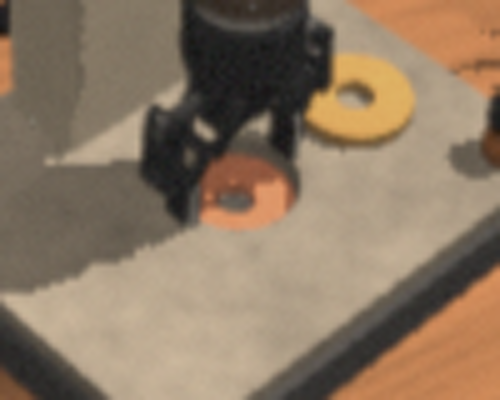

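The copper blank is below the rim at crop (240,190), so it has dropped in. Going to the brass blank and checking the copper from there.

```bash
python3 -m inch '[[0,0,2,0],[0,0,5,0],[-0.5,2.5,6,5],[-1.2,6,6,8],[-2,10.2,6,8],[-2,10.2,5,8],[-2,10.2,3,8],[-2,10.2,3,8]]' 8.54
python3 - <<'E'
from h import *
np.set_printoptions(precision=4,suppress=True)
p=bot.camera("top");s=bot.camera("scene")
a=cv2.resize(p["img"][135:225,180:270],None,fx=4,fy=4,interpolation=cv2.INTER_CUBIC);b=cv2.resize(s["img"][200:290,240:340],None,fx=4,fy=4,interpolation=cv2.INTER_CUBIC)
save("g.png",np.hstack([a,b]));print(bot.get_obs()["q"])
E
```

```text
time: 10.9
ee_pos: [0.6288, 0.1537, 0.0824]
tcp_rot: [-180.0, 0.1, 21.0]
wrist_force: [-0.2, 0.6, 0.1]
opening: 0.0853
grasp_force: 0.0
[ 13.7407  18.1412   8.2231  80.0631  -0.0057 172.7345]
```

View pics/g.png

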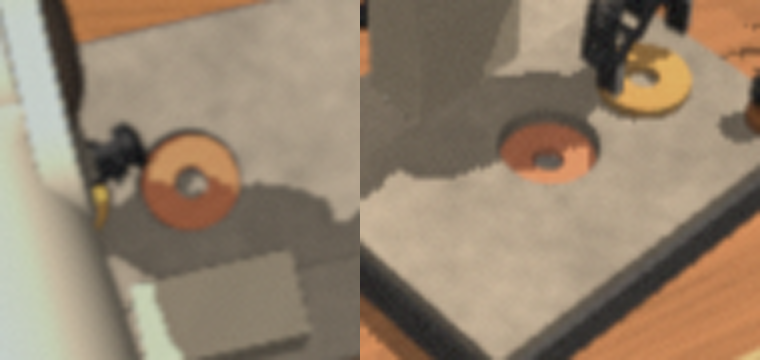

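Copper lies flat and concentric in the well, at (190,180) in the top crop. Descending around the brass blank.

```bash
python3 -m inch '[[0.05,0.05,-0.5,0],[0.1,0.1,-0.9,0],[0.1,0.1,-1.1,0],[0.1,0.1,-1.3,0],[0.1,0.1,-1.5,0],[0.1,0.1,-1.6,0],[0.1,0.1,-1.7,0],[0.1,0.1,-1.7,0]]'
```

```text
time: 12.0
ee_pos: [0.6304, 0.1556, 0.0663]
tcp_rot: [-180.0, 0.0, 21.0]
wrist_force: [0.2, -0.4, -0.2]
opening: 0.0857
grasp_force: 0.0
```

```bash
python3 -m inch '[[0,0,-0.2,0],[0,0,-0.4,0],[0,0,-0.6,0],[0,0,-0.8,0],[0,0,-1,0],[0,0,-1.1,0],[0,0,-1.2,0],[0,0,-1.2,0]]'
```

```text
time: 13.0
ee_pos: [0.6304, 0.1556, 0.0543]
tcp_rot: [-180.0, 0.0, 21.0]
wrist_force: [0.1, 0.6, 0.5]
opening: 0.0854
grasp_force: 0.0
```

```bash
python3 -m inch '[[0,0,0,0],[0,0,0,0],[0,0,0,0],[0,0,0,0],[0,0,0,0],[0,0,0,0],[0,0,0,0],[0,0,0,0]]' 7.4 20
python3 - <<'E'
from h import *
np.set_printoptions(precision=5,suppress=True)
print(bot.get_obs()["ee_pos"])
s=bot.camera("scene")
save("k.png",cv2.resize(s["img"][200:280,260:360],None,fx=5,fy=5,interpolation=cv2.INTER_CUBIC))
E
```

```text
time: 14.0
ee_pos: [0.6305, 0.1559, 0.0549]
tcp_rot: [-180.0, -0.0, 21.1]
wrist_force: [-1.9, 2.7, 6.3]
opening: 0.0764
grasp_force: 24.4
[0.63053 0.1559  0.05492]
```

View pics/k.png

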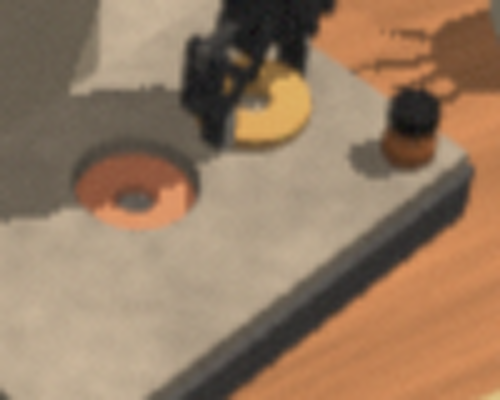

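Run:
```python
from h import *
import pickle
P=pickle.load(open("P.pkl","rb"))
s=bot.camera("scene");o=bot.get_obs();print(o["opening"],o["ee_pos"],o["tcp_rot"],o["wrist_force"],o["torque"])
for c in(P["scene"],s):
  g=px(c,[.63,.155,.067]);hsv=cv2.cvtColor(c["img"],cv2.COLOR_RGB2HSV).astype(int);yy,xx=np.mgrid[:384,:512]
  m=(np.hypot(xx-g[0],yy-g[1])<22)&(hsv[...,1]>100)&(hsv[...,0]>15)&(hsv[...,2]>120)
  print(xx[m].max(),yy[m].max(),xx[m].min(),yy[m].min(),m.sum(),[ (int(yy[m&(xx==x)].max())) for x in (302,306,310,314,318)],[(int(xx[m&(yy==y)].max())) for y in (214,217,220,223,226)])
```

```text
0.07644594108267119 [0.63049787 0.15592894 0.05490489] [-1.79973295e+02 -4.37317038e-02  2.10614448e+01] [-3.49807808  2.38024552  5.5891196 ] [0.4735143  0.5232391  0.00198482]
322 227 299 211 308 [224, 226, 227, 227, 227] [319, 321, 322, 321, 319]Traceback (most recent call last):
  File "<stdin>", line 8, in <module>
    return umr_maximum(a, axis, None, out, keepdims, initial, where)
ValueError: zero-size array to reduction operation maximum which has no identity
```

Run:
```python
from h import *
import pickle
P=pickle.load(open("P.pkl","rb"))
s=bot.camera("scene")
for c in(P["scene"],s):
  g=px(c,[.63,.155,.067]);hsv=cv2.cvtColor(c["img"],cv2.COLOR_RGB2HSV).astype(int);yy,xx=np.mgrid[:384,:512]
  m=(np.hypot(xx-g[0],yy-g[1])<22)&(hsv[...,1]>100)&(hsv[...,0]>15)&(hsv[...,2]>120)
  for y in range(208,234,2): print(y,"".join(".#"[int(v)] for v in m[y,292:332]))
  print(px(c,[.6305,.1559,.067]))
```

```text
208 ........................................
210 ........................................
212 ...........###############..............
214 .........###################............
216 .......#######################..........
218 .......#########......#########.........
220 .......#########......#########.........
222 ........#######################.........
224 ..........####################..........
226 .............###############............
228 ........................................
230 ........................................
232 ........................................
[310.63150465 218.80436189]
208 ........................................
210 ........................................
212 ......................#.................
214 ....................#######.............
216 ....................#########...........
218 .....................#########..........
220 .....................#########..........
222 ...............###############..........
224 ...............###############..........
226 ...............#############............
228 .................########...............
230 ........................................
232 ........................................
[310.63150465 218.80436189]
```

```bash
python3 -m inch '[[0,0,0,0],[0,0,0,0],[0,0,0,0],[0,0,-0.05,0],[0,0,-0.1,0],[0,0,-0.15,0],[0,0,-0.15,0],[0,0,-0.15,0]]' 8.54
python3 -m inch '[[0,0,0,0],[0,0,0,0],[0,0,0,0],[0,0,0,0],[0,0,0,0],[0,0,0,0],[0,0,0,0],[0,0,0,0]]' 7.4 20
python3 - <<'E'
from h import *
o=bot.get_obs();print(o["opening"],o["ee_pos"],o["wrist_force"],o["torque"])
s=bot.camera("scene")
save("l.png",cv2.resize(s["img"][195:245,280:345],None,fx=10,fy=10,interpolation=cv2.INTER_CUBIC))
E
```

```text
time: 15.15
ee_pos: [0.6305, 0.1556, 0.0528]
tcp_rot: [180.0, -0.0, 21.0]
wrist_force: [-0.1, 0.2, -0.3]
opening: 0.0852
grasp_force: 0.0
time: 16.15
ee_pos: [0.6306, 0.1557, 0.0533]
tcp_rot: [-180.0, -0.0, 21.1]
wrist_force: [-1.8, 1.1, 6.0]
opening: 0.0762
grasp_force: 29.6
0.07621832219783002 [0.63057924 0.15573085 0.05334911] [-1.8336663   1.14214988  5.96423043] [ 0.15375034  0.38283755 -0.04065526]
```

View pics/l.png

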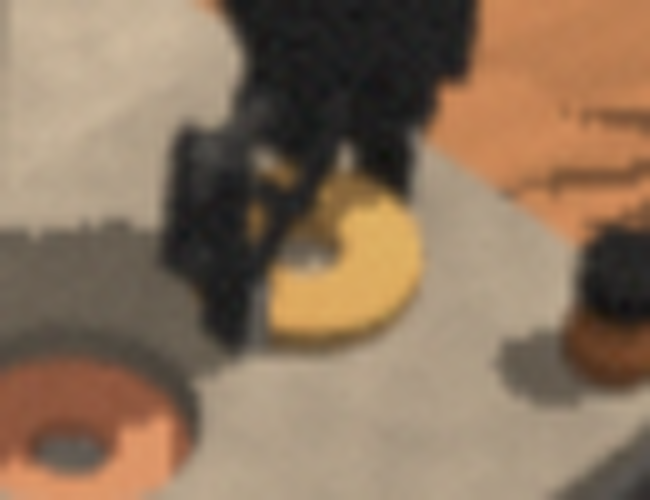

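```bash
python3 -m inch '[[0,0,0.1,0],[0.3,-1.6,0.1,0],[0.7,-3.6,0.1,0],[1.1,-5.7,0.1,0],[1.5,-7.8,0.1,0],[1.8,-9.4,0.1,0],[2,-10.3,0.1,0],[2,-10.3,0.1,0]]'
python3 -m inch '[[0,0,0,0],[0,0,0,0],[0,0,0,0],[0,0,0,0],[0,0,0,0],[0,0,0,0],[0,0,0,0],[0,0,0,0]]' 8.1
python3 - <<'E'
from h import *
s=bot.camera("scene")
save("m.png",cv2.resize(s["img"][210:270,250:330],None,fx=8,fy=8,interpolation=cv2.INTER_CUBIC))
E
```

```text
time: 17.2
ee_pos: [0.6505, 0.0519, 0.0536]
tcp_rot: [-180.0, 0.0, 21.0]
wrist_force: [-0.0, 0.4, -3.9]
opening: 0.0761
grasp_force: 25.1
time: 18.2
ee_pos: [0.6504, 0.0525, 0.0538]
tcp_rot: [-180.0, 0.0, 21.0]
wrist_force: [0.1, 0.5, 1.0]
opening: 0.0812
grasp_force: 0.0
```

View pics/m.png

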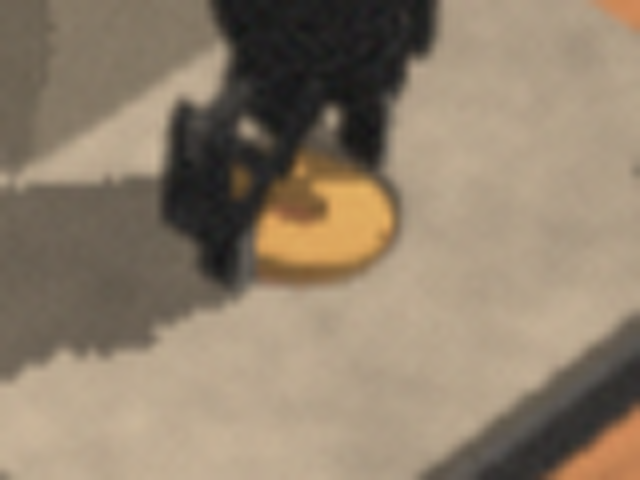

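The brass blank sits on the mouth with its front (+x) edge still proud at crop (320,270), so it lies slightly too far in +x. I'll re-grip it and shift it back.

```bash
cat > chk.py <<'E'
from h import *
s=bot.camera("scene");hsv=cv2.cvtColor(s["img"],cv2.COLOR_RGB2HSV).astype(int);yy,xx=np.mgrid[:384,:512]
m=(hsv[...,1]>100)&(hsv[...,0]>15)&(hsv[...,2]>60)&(np.hypot(xx-287,yy-236)<18)
t=np.linspace(0,6.283,100)
M=[.6500,.0528]
def poly(z): return np.array([px(s,[M[0]+.039*np.cos(a),M[1]+.039*np.sin(a),z]) for a in t])
for z in(.052,.067):
  q=poly(z);print(z,"x %.1f %.1f y %.1f %.1f"%(q[:,0].min(),q[:,0].max(),q[:,1].min(),q[:,1].max()))
for y in range(222,252): print(y,"".join(".#"[int(v)] for v in m[y,268:308]))
o=bot.get_obs();print(o["time"],o["ee_pos"],o["opening"],o["wrist_force"])
E
python3 chk.py
python3 -m inch '[[0,0,0,0],[0,0,0,0],[0,0,0,0],[0,0,0,0],[-0.1,0,0,0],[-0.2,-0.05,0,0],[-0.25,-0.05,0,0],[-0.25,-0.05,0,0]]' 7.4 20
python3 -m inch '[[0,0,0,0],[0,0,0,0],[0,0,0,0],[0,0,0,0],[0,0,0,0],[0,0,0,0],[0,0,0,0],[0,0,0,0]]' 8.1
python3 chk.py
```

```text
0.052 x 274.2 298.9 y 228.3 246.5
0.067 x 274.3 299.2 y 225.0 243.2
222 ........................................
223 ........................................
224 ........................................
225 ........................................
226 ........................................
227 ........................................
228 ........................................
229 ...................####.................
230 ..................#######...............
231 ...........##.....#########.............
232 ...........##...#############...........
233 ...........##...##############..........
234 ...........#...################.........
235 ...............#.....##########.........
236 ..............#.......##########........
237 ..............###....###########........
238 ..............##################........
239 ..............#################.........
240 ..............################..........
241 ..............################..........
242 ..............###############...........
243 ..............##############............
244 ................#...######............
[... 1503 characters left out ...]
########........
239 .............##################.........
240 .............#################..........
241 .............#################..........
242 ..............###############...........
243 ...............#############............
244 ..................####.###..............
245 ........................................
246 ........................................
247 ........................................
248 ........................................
249 ........................................
250 ........................................
251 ........................................
20.35 [0.64794211 0.0520601  0.05380149] 0.08099868047540341 [ 0.35215378 -0.21270325  0.62349158]
```

```bash
python3 -m inch '[[0,0,2,0],[0,0,5,0],[0.5,-3,7,0],[1,-6,7,0],[2,-10,7,0],[2,-12,7,0],[2,-12,7,0],[2,-12,7,0]]' 8.54
cat > chk2.py <<'E'
from h import *
np.set_printoptions(precision=4,suppress=True)
for n in("top","scene"):
  s=bot.camera(n);hsv=cv2.cvtColor(s["img"],cv2.COLOR_RGB2HSV).astype(int);yy,xx=np.mgrid[:384,:512]
  g=px(s,[.649,.0525,.055])
  m=(hsv[...,1]>95)&(hsv[...,0]>15)&(hsv[...,2]>60)&(np.hypot(xx-g[0],yy-g[1])<18)
  cn,_=cv2.findContours(m.astype(np.uint8),cv2.RETR_EXTERNAL,cv2.CHAIN_APPROX_NONE)
  q=max(cn,key=cv2.contourArea);e=cv2.fitEllipse(q);print(n,e,"at .052",ray(s,e[0],.052)[:2],"at .066",ray(s,e[0],.066)[:2])
  h=[m_ for m_ in cn]
  x0,y0=int(g[0])-20,int(g[1])-16
  t=np.linspace(0,6.283,100)
  for z in(.052,.067):
    P=np.array([px(s,[.649+.039*np.cos(a),.0525+.039*np.sin(a),z]) for a in t]);print(z,"x %.1f %.1f y %.1f %.1f"%(P[:,0].min(),P[:,0].max(),P[:,1].min(),P[:,1].max()))
  for y in range(y0,y0+32): print(y,"".join(".#"[int(v)] for v in m[y,x0:x0+40])," ".join("%3d"%v for v in s["img"][y,x0+4:x0+36:2,0]))
o=bot.get_obs();print(o["time"],o["ee_pos"],o["opening"],x0)
E
python3 chk2.py
```

```text
time: 21.35
ee_pos: [0.6678, -0.0672, 0.1243]
tcp_rot: [-180.0, -0.0, 21.1]
wrist_force: [-0.3, 0.8, 0.1]
opening: 0.0857
grasp_force: 0.0
top ((227.2164764404297, 179.07513427734375), (24.0657901763916, 24.60003089904785), 48.87238693237305) at .052 [0.6488 0.0526] at .066 [0.6464 0.052 ]
0.052 x 214.9 239.6 y 166.8 191.2
0.067 x 214.5 239.5 y 165.9 190.6
162 ........................................ 163 162 163 165 164 167 170 170 171 169 165 158 158 167 169 164
163 ........................................ 160 163 164 166 166 170 168 170 169 168 164 157 159 168 170 166
164 ........................................ 162 162 165 168 170 171 167 167 167 166 165 159 165 170 172 168
165 ........................................ 161 161 165 168 170 169 166 164 162 167 166 163 166 172 172 169
166 ........................................ 162 159 161 165 170 169 166 166 166 170 169 165 167 169 172 170
167 .................#######................ 161 160 161 165 166 164 169 179 187 187 178 166 164 169 171 171
168 ...............############............. 163 159 159 164 160 162 186 192 195 193 19
[... 5815 characters left out ...]
................................... 185 186 186 181 179 182 182 183 169 170 179 182 184 188 189 188
247 ........................................ 184 183 186 183 183 185 188 188 181 182 181 184 185 189 187 186
248 ........................................ 180 181 182 183 185 185 188 191 185 181 176 180 189 186 184 190
249 ........................................ 178 180 183 186 184 189 188 190 187 181 173 178 188 185 182 186
250 ........................................ 180 178 177 186 183 185 186 190 188 182 171 179 185 183 181 183
251 ........................................ 182 180 181 184 184 185 185 187 189 183 176 178 185 183 183 184
21.45 [ 0.6678 -0.0668  0.1241] 0.08536189285429147 266
```

The ellipse ratio is 0.64 instead of 0.74, so the blank hangs askew by about 8°. Its high side is towards the camera (+x, -y). I'll close the fingers and press that side down gently.

```bash
python3 -m inch '[[0,0,0,0],[0,3,0,0],[0,7,0,0],[-0.3,10.8,0,0],[-0.3,10.8,-1,0],[-0.3,10.8,-3,0],[-0.3,10.8,-4,0],[-0.3,10.8,-4,0]]' 0
python3 -m inch '[[0,0,-0.2,0],[0,0,-0.4,0],[0,0,-0.6,0],[0,0,-0.7,0],[0,0,-0.8,0],[0,0,-0.9,0],[0,0,-1,0],[0,0,-1,0]]'
```

```text
time: 22.45
ee_pos: [0.6644, 0.0396, 0.0828]
tcp_rot: [-180.0, 0.1, 21.0]
wrist_force: [-0.5, -0.9, -0.2]
opening: 0.0003
grasp_force: 0.0
time: 23.45
ee_pos: [0.6652, 0.0401, 0.0748]
tcp_rot: [180.0, -0.1, 21.0]
wrist_force: [-1.9, 0.0, 6.0]
opening: -0.0003
grasp_force: 3.0
```

```bash
python3 -m inch '[[0,0,-0.05,0],[0,0,-0.1,0],[0,0,-0.15,0],[0,0,-0.2,0],[0,0,-0.2,0],[0,0,-0.2,0],[0,0,-0.2,0],[0,0,-0.2,0]]'
```

```text
time: 24.45
ee_pos: [0.6654, 0.04, 0.0742]
tcp_rot: [179.9, -0.1, 21.0]
wrist_force: [-5.0, -1.0, 13.9]
opening: 0.0001
grasp_force: 7.1
```

```bash
python3 -m inch '[[-0.1,0.05,0,0],[-0.2,0.1,0,0],[-0.3,0.2,0,0],[-0.4,0.3,0,0],[-0.5,0.35,0,0],[-0.6,0.4,0,0],[-0.6,0.4,0,0],[-0.6,0.4,0,0]]'
```

```text
time: 25.45
ee_pos: [0.6589, 0.0442, 0.0717]
tcp_rot: [-180.0, 0.0, 21.0]
wrist_force: [2.1, -0.7, 3.9]
opening: -0.0
grasp_force: 1.7
```

```bash
python3 -m inch '[[0,0,-0.05,0],[0,0,-0.1,0],[0,0,-0.15,0],[0,0,-0.2,0],[0,0,-0.25,0],[0,0,-0.3,0],[0,0,-0.3,0],[0,0,-0.3,0]]'
```

```text
time: 26.45
ee_pos: [0.6589, 0.044, 0.0688]
tcp_rot: [180.0, -0.0, 21.0]
wrist_force: [-0.1, 0.5, 0.3]
opening: -0.0001
grasp_force: 0.0
```

```bash
python3 -m inch '[[0,0,-0.1,0],[0,0,-0.2,0],[0,0,-0.3,0],[0,0,-0.4,0],[0,0,-0.5,0],[0,0,-0.6,0],[0,0,-0.65,0],[0,0,-0.65,0]]'
```

```text
time: 27.45
ee_pos: [0.6589, 0.044, 0.0623]
tcp_rot: [-180.0, 0.0, 21.0]
wrist_force: [-0.4, 0.3, 0.5]
opening: 0.0003
grasp_force: 0.0
```

```bash
python3 -m inch '[[0,0,-0.05,0],[0,0,-0.1,0],[0,0,-0.15,0],[0,0,-0.2,0],[0,0,-0.25,0],[0,0,-0.3,0],[0,0,-0.3,0],[0,0,-0.3,0]]'
```

```text
time: 28.45
ee_pos: [0.6589, 0.0441, 0.0601]
tcp_rot: [180.0, -0.0, 21.0]
wrist_force: [-2.8, -0.9, 6.1]
opening: 0.0004
grasp_force: 2.9
```

```bash
python3 -m inch '[[0,0,-0.05,0],[0,0,-0.1,0],[0,0,-0.13,0],[0,0,-0.13,0],[0,0,-0.13,0],[0,0,-0.13,0],[0,0,-0.13,0],[0,0,-0.13,0]]'
python3 -m inch '[[0,0,1,0],[0,0,4,0],[0.5,-3,7,0],[1,-6,7,0],[1.5,-10,7,0],[1.5,-12,7,0],[1.5,-12,7,0],[1.5,-12,7,0]]'
python3 chk2.py | grep -v '\.\.'
```

```text
time: 29.45
ee_pos: [0.659, 0.044, 0.0601]
tcp_rot: [180.0, -0.1, 21.0]
wrist_force: [-6.8, -0.2, 13.3]
opening: 0.0
grasp_force: 6.7
time: 30.45
ee_pos: [0.6739, -0.0751, 0.128]
tcp_rot: [-180.0, 0.0, 21.1]
wrist_force: [-0.2, -0.4, 0.9]
opening: -0.0002
grasp_force: 0.0
top ((227.01544189453125, 179.63829040527344), (23.814481735229492, 24.248287200927734), 83.2759780883789) at .052 [0.647  0.0533] at .066 [0.6446 0.0526]
0.052 x 214.9 239.6 y 166.8 191.2
0.067 x 214.5 239.5 y 165.9 190.6
scene ((286.8199157714844, 236.4611053466797), (17.362245559692383, 24.239391326904297), 93.82247161865234) at .052 [0.6478 0.0553] at .066 [0.6586 0.0479]
0.052 x 273.9 298.6 y 228.1 246.3
0.067 x 274.0 298.9 y 224.9 243.0
30.55 [ 0.6739 -0.0748  0.128 ] 6.514079502448203e-05 266
```

```bash
python3 -m inch '[[-1,4,0,0],[-2,8,0,0],[-3,12,0,0],[-3.7,13.7,-1,0],[-3.7,13.7,-3,0],[-3.7,13.7,-5,0],[-3.7,13.7,-5.8,0],[-3.7,13.7,-6,0]]'
python3 -m inch '[[0,0,-0.2,0],[0,0,-0.4,0],[0,0,-0.5,0],[0,0,-0.6,0],[0,0,-0.7,0],[0,0,-0.8,0],[0,0,-0.85,0],[0,0,-0.85,0]]'
```

```text
time: 31.55
ee_pos: [0.6367, 0.0607, 0.0673]
tcp_rot: [-180.0, 0.1, 21.0]
wrist_force: [-0.2, -0.5, 0.2]
opening: 0.0002
grasp_force: 0.0
time: 32.55
ee_pos: [0.637, 0.0611, 0.0601]
tcp_rot: [180.0, -0.0, 21.0]
wrist_force: [-1.6, 0.4, 5.0]
opening: -0.0002
grasp_force: 2.7
```

The contact height is 0.0601 on both sides, so the brass is level at 52 mm. One more press here, then over to the back of the brick.

```bash
python3 -m inch '[[0,0,-0.05,0],[0,0,-0.1,0],[0,0,-0.14,0],[0,0,-0.14,0],[0,0,-0.14,0],[0,0,-0.14,0],[0,0,-0.14,0],[0,0,-0.14,0]]'
python3 -m inch '[[0,0,5,0],[0,0,11,0],[0,0,17,0],[0,0,23,0],[-4,-1.1,23,-4],[-10,-2.8,23,-8],[-15,-4.3,23,-8],[-18.8,-5.4,23,-8]]'
python3 -m inch '[[0,0,0,0],[0,0,-3,0],[0,0,-7,0],[0,0,-11,0],[0,0,-11,0],[0,0,-11,0],[0,0,-11,0],[0,0,-11,0]]'
python3 chk2.py | grep -v '\.\.'
```

```text
time: 33.55
ee_pos: [0.637, 0.0611, 0.06]
tcp_rot: [180.0, -0.1, 21.0]
wrist_force: [-7.0, -1.3, 14.2]
opening: 0.0
grasp_force: 6.9
time: 34.55
ee_pos: [0.4471, 0.0066, 0.2882]
tcp_rot: [180.0, -0.0, 13.0]
wrist_force: [-0.3, 0.1, 1.7]
opening: 0.0001
grasp_force: 0.0
time: 35.55
ee_pos: [0.4496, 0.0071, 0.1793]
tcp_rot: [180.0, -0.1, 13.0]
wrist_force: [0.1, 0.2, -0.7]
opening: 0.0
grasp_force: 0.0
top ((227.00994873046875, 179.60296630859375), (23.635086059570312, 24.339614868164062), 83.31159210205078) at .052 [0.6471 0.0533] at .066 [0.6447 0.0526]
0.052 x 214.9 239.6 y 166.8 191.2
0.067 x 214.5 239.5 y 165.9 190.6
scene ((286.7942810058594, 236.4473114013672), (17.3524112701416, 24.18840217590332), 93.38101196289062) at .052 [0.6477 0.0552] at .066 [0.6585 0.0479]
0.052 x 273.9 298.6 y 228.1 246.3
0.067 x 274.0 298.9 y 224.9 243.0
35.65 [0.4492 0.0071 0.1787] 3.660242144203092e-05 266
```

```bash
python3 -m inch '[[0.8,0.2,0,0],[1.6,0.4,0,0],[2.3,0.5,0,0],[2.9,0.7,0,0],[3.4,0.8,0,0],[3.9,0.9,0,0],[4.4,1,0,0],[4.9,1.1,0,0]]'
python3 -m inch '[[0.3,0.1,0,0],[0.6,0.1,0,0],[0.9,0.2,0,0],[1.2,0.3,0,0],[1.5,0.35,0,0],[1.8,0.4,0,0],[2,0.45,0,0],[2,0.45,0,0]]'
```

```text
time: 36.65
ee_pos: [0.4981, 0.0181, 0.1782]
tcp_rot: [180.0, 0.0, 13.0]
wrist_force: [-1.2, 0.0, 0.7]
opening: 0.0001
grasp_force: 0.8
time: 37.65
ee_pos: [0.518, 0.0226, 0.1779]
tcp_rot: [-180.0, 0.0, 13.0]
wrist_force: [-0.4, 0.5, -0.0]
opening: -0.0001
grasp_force: 0.1
```

```bash
python3 -m inch '[[0.3,0.07,0,0],[0.6,0.13,0,0],[0.9,0.2,0,0],[1.2,0.27,0,0],[1.5,0.35,0,0],[1.5,0.35,0,0],[1.5,0.35,0,0],[1.5,0.35,0,0]]'
python3 - <<'E'
from h import *
for n,z in(("top",.217),("scene",.217)):
  c=bot.camera(n)
  for k in("brick_top","firebrick","mouth"): print(n,k,[(np.round(d["point"]),round(d["score"],2),ray(c,d["point"],z)[:2]) for d in bot.landmark_of(k,c)[:2]])
  g=px(c,[.65,.0525,.055]).astype(int)
  print(c["img"][g[1],g[0]-9:g[0]+10:3].tolist())
E
```

```text
time: 38.65
ee_pos: [0.5329, 0.026, 0.1781]
tcp_rot: [180.0, -0.0, 13.0]
wrist_force: [0.2, -0.3, 0.5]
opening: -0.0001
grasp_force: 0.0
top brick_top []
top firebrick [(array([175., 160.]), 0.32, array([0.67647286, 0.19049574]))]
top mouth []
[[198, 207, 188], [197, 205, 186], [197, 206, 187], [197, 205, 186], [198, 206, 187], [197, 205, 187], [196, 204, 186]]
scene brick_top [(array([300., 242.]), 0.75, array([ 0.80733997, -0.01035134]))]
scene firebrick [(array([262., 213.]), 0.64, array([ 0.66334543, -0.04330368]))]
scene mouth [(array([287., 236.]), 0.83, array([ 0.77446429, -0.03099717])), (array([264., 216.]), 0.47, array([ 0.67633742, -0.04482923]))]
[[112, 101, 86], [203, 200, 166], [225, 224, 193], [224, 221, 187], [223, 218, 184], [223, 219, 185], [224, 221, 188]]
```

The brick has fallen over the well. Retracting and checking where it lies.

```bash
python3 -m inch '[[-2,-0.5,1,0],[-6,-1.5,4,0],[-10,-2.5,8,0],[-13,-5,10,0],[-15,-10,10,0],[-15,-14,10,0],[-15,-16,10,0],[-15,-16,10,0]]'
python3 - <<'E'
from h import *
np.set_printoptions(precision=4,suppress=True)
for rep in(0,):
  c=bot.camera("top");im=c["img"].astype(int);g=px(c,[.645,.05,.115])
  yy,xx=np.mgrid[:384,:512];m=(im[...,1]>im[...,0]+3)&(im[...,1]>170)&(np.hypot(xx-g[0],yy-g[1])<45)
  cn,_=cv2.findContours(m.astype(np.uint8),cv2.RETR_EXTERNAL,cv2.CHAIN_APPROX_NONE);q=max(cn,key=cv2.contourArea)
  r=cv2.minAreaRect(q);w=np.array([ray(c,u,.115)[:2] for u in cv2.boxPoints(r)]);e=w.mean(0);M=np.array([.6475,.0527]);a=.2239
  R=np.array([[np.cos(a),np.sin(a)],[-np.sin(a),np.cos(a)]])
  print(r,w,"centre rel mouth",R@(e-M),"corners",(w-M)@R.T,"sides",np.linalg.norm(w[1]-w[0]),np.linalg.norm(w[2]-w[1]))
  s=bot.camera("scene");print([(d["point"],ray(s,d["point"],.085)[:2]) for d in bot.landmark_of("brick_top",s)[:1]],"expect",M+R.T@[.082,0])
E
```

```text
time: 40.05
ee_pos: [0.3827, -0.1349, 0.278]
tcp_rot: [-180.0, 0.0, 12.9]
wrist_force: [0.2, -0.8, 0.5]
opening: -0.0003
grasp_force: 0.0
((228.01402282714844, 182.72752380371094), (54.790767669677734, 36.577144622802734), 77.00537872314453) [[ 0.6963  0.1198]
 [ 0.7214  0.0121]
 [ 0.5584 -0.0243]
 [ 0.5343  0.0819]] centre rel mouth [-0.0206 -0.0008] corners [[ 0.0625  0.0546]
 [ 0.063  -0.056 ]
 [-0.104  -0.0553]
 [-0.1039  0.0536]] sides 0.11058353195176555 0.16700045785787174
[([299.2, 239.7], array([0.703 , 0.0639]))] expect [0.7275 0.0709]
```

```bash
python3 -c "
from workcell import bot
print(bot.job_done())"
```

```text
the job is handed in; nothing more can be done
None
```

I handed the job in at about 40 s: copper and brass are seated in the well, the brass was pressed at about 14 N, and the brick lies flat over the mouth with about 15 mm or more to spare all round; no verdict was returned.

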